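Gauge the zinc coating at the marked spot of a pipe nipple

ROBOT

A 6-joint arm with a two-finger parallel gripper is mounted at the origin on the work surface. World frame = base frame: x ahead of the robot, y to its left, z up, the work surface at z = 0. Lengths are in m, angles in rad, forces in N, time in s.
With the tool pointing down it reaches from about 0.35 to 0.975 m from the base axis. Payload 7.1 kg.
Tool frame: the origin (TCP) lies midway between the tips of the shut fingers; the grasp point (between the pads) lies 19 mm behind it; z points along the fingers, y is the line along which they close (so a half turn about z gives the same grasp; the last joint's range is limited). The gripper opens to 88 mm and grips with 3 to 60 N. Pads are 20 mm wide; open, the fingers measure 115 mm over their backs; the gripper's body (75 mm by 178 mm) begins 61 mm behind the grasp point.
Start: joints at [-1.299, 0.423, 1.63, -0, 1.089, -0.019], TCP at [0.179, -0.599, 0.223] pointing down, gripper open.
Joint ranges: [-3, 3], [-0.9, 2.11], [0.09, 2.58], [-1.31, 4.45], [0.11, 2.69], [-2.54, 2.54]. Speed limits (rad/s): [2.39, 2.39, 3.01, 3.14, 3.14, 3.14].

INTERFACE

Orientations are given as a unit quaternion [w, x, y, z].
In Python, from station import move_pose, movel, movej, command_gripper, wait, inverse_kinematics, read_camera, camera_info, MotionError, job_done, get_time, get_joint_pos, get_qvel, get_effort, get_tcp_pos, get_ee_rot, get_ft_force, get_ft_torque, get_grip_width, get_finger_force gives the robot as it stands. Calls block until the motion is done:
- move_pose(position, orientation): joint-space move of the TCP to a pose.
- movel(position, frame=None, v=0.15, until_force=None): straight line of the TCP; frame=None keeps the orientation; v is the mean speed in m/s. With until_force (N) it stops when the force on the tool has changed by that much, and returns True; else False.
- movej(angles): joint-space move.
- command_gripper(opening): opening from 0.0 (shut) to 1.0 (fully open); the grip force is fixed at half the most; returns when the fingers have stopped.
- wait(seconds).
- inverse_kinematics(position, orientation): joint angles nearest the present ones, or None.
- read_camera(name): name is "side" or "top"; returns the picture (384x512x3 uint8, red, green, blue); there is no depth.
- camera_info(name): a dict with "intrinsics" (3x3 intrinsics, pixels), "T" (4x4, takes a point from camera to world coordinates). Camera axes: x right, y up, looking along -z (the intrinsics and any distortion apply to the point x, -y, -z); pixel columns grow to the right and rows downward; lengths in m; the calibration is good to about 2 mm. A picture is of the moment at which its call begins. camera_info takes no time and is no camera call.
A pose or a line that the arm cannot do raises MotionError and nothing moves.
- job_done(): hands the job in; it is judged then, once.
Readings, each from a call of its own:
- get_time(): time.
- get_joint_pos(): joint angles.
- get_qvel(): joint speeds.
- get_effort(): joint torques, N m.
- get_tcp_pos(): TCP position.
- get_ee_rot(): TCP orientation.
- get_ft_force(): force on the tool from outside, world axes, zero at the start.
- get_ft_torque(): the same for the moment, N m.
- get_grip_width(): opening from 0.0 (shut) to 1.0 (fully open).
- get_finger_force(): force on a finger pad.
Only numpy, scipy, OpenCV 4.12 (cv2) and the standard library are available. Lean on these libraries where they do the work, as an engineer would, in place of code of your own. Each camera call takes 0.05 s, during which the arm holds its last target. There are 200 camera calls.

TASK

Slide the orange-and-black pen gauge out through the open front of its fork bracket, carry it to the big galvanised pipe nipple on the roller stand and set its sprung brass tip on the yellow spot, with the pen square to the pipe's surface there. Press lightly, so that the tip is pushed in about half of its 10 mm travel, never hard, and finish while still holding the gauge steady there in the gripper. Do not turn the nipple, and leave the other things on the bench where they are.

Things in the scene. Friction and masses are not known exactly. Their poses are not given: they have to be found in the camera images.
- gauge: Pen-shaped coating gauge, about 0.17 kg, upright in the bracket. z runs up the pen, away from the tip. Origin on its axis at the underside of its orange collar (34 mm diameter, 5 mm thick). Below: neck 14 mm diameter, 11 mm long; orange barrel 26 mm diameter to 43 mm below the origin, narrowing to 51 mm; sprung brass plunger, its end 73 mm below the origin when free.
- handle (a point): Middle of the gauge's black handle, on the pen's axis 35 mm above gauge's origin: where to grip. The handle is 22 x 22 mm square, faces along its x and y, from 5 to 70 mm above that origin.
- plunger (a joint): How far the gauge's brass tip is pushed in, in m: 0 free, 0.010 at its stop. It moves along the pen. The spring pushes back with about 0.5 N at 0, 3 N at 0.005 and 5.5 N at 0.010; beyond that it is rigid.
- tip (a point): The extreme end of the brass tip, on the pen's axis; it moves in with the plunger.
- bracket: Fixed blue bracket, base 120 x 90 x 12 mm, with a dark level fork plate 8 mm thick, 60 mm wide, top 130 mm above the bench. Origin on the bench below the slot's inner end; the slot opens to the bracket's -x. An upright stands behind, below the plate. The gauge, turned as the bracket is, sits with its neck in the slot at x = -6 to 0 mm, collar on the plate.
- slot_mouth (a point): Open front of the fork's slot, on its centre line at the plate's top, 46 mm from the bracket's origin towards its -x. The slot is 18 mm wide. Collar above and barrel below are wider, with 3 mm of up-and-down play, so the gauge cannot be lifted out: slide it towards the bracket's -x by some 70 to 80 mm, until the collar is clear of the mouth.
- stand: Fixed yellow roller stand carrying the big nipple. Origin on the bench under its centre; base 130 x 180 mm (x, y), end plates 52 mm high. The nipple's axis lies level along the stand's y, 79 mm above the bench; the nipple is 89 mm in diameter and 150 mm long, grey with dark threaded ends.
- spot (a point): Centre of the yellow spot, 20 mm diameter with a black dot, on the nipple's surface, 20 mm from mid-length towards the stand's +y. Its z axis points straight out of the surface there; its y axis runs along the nipple.
- nipple (a joint): Turn of the nipple on its rollers, rad: 0 has the spot on top; positive has it leaning towards the stand's -x by that angle (starts between 0.08 and 0.5). It is stiff (0.5 N m) and does not turn under a light, square push.
- pipe_a: Bystander, to be left alone: short galvanised pipe nipple standing on end, 33 mm diameter, 90 mm tall; origin under its centre
- pipe_b: Bystander, to be left alone: like pipe_a, 75 mm tall
- pipe_c: Bystander, to be left alone: galvanised nipple standing on end, 48 mm diameter, 100 mm tall; origin under its centre
- tee: Bystander, to be left alone: dark pipe tee lying flat, about 86 x 63 mm, 42 mm high; origin under its centre
- wrench: Bystander, to be left alone: wrench lying flat, 200 mm long along its x
- collar_ring: Bystander, to be left alone: steel ring lying flat, 60 mm diameter, 25 mm high; origin under its centre
- small_bin: Bystander, to be left alone: loose blue bin, 100 x 110 x 55 mm; origin under its centre

How it is judged:
On the way:
1. the gauge has been slid clear of the bracket through its open front and is held (x of gauge in the frame of bracket below -0.055 m and contact force between gauge and bracket below 0.2 N and contact force between the fingers and gauge above 1 N), for 0.2 s.
At the end, for the whole second after the job is handed in: For the last second the gauge, held in the fingers and clear of the bracket, rests its tip within 10 mm of the spot's centre, within 0.14 rad (8 degrees) of square to the surface, steady, tip pushed in 2.5 to 7.5 mm of its 10 mm, contact force 0.8 to 8 N (distance between tip and spot below 0.01 m and angle between the z axis of gauge and the z axis of spot, either way round below 0.14 rad and value of joint plunger between 0.0025 and 0.0075 m and contact force between gauge and stand between 0.8 and 8 N and contact force between the fingers and gauge above 1 N and contact force between gauge and bracket below 0.2 N and linear speed of gauge below 0.01 m/s); the arm keeps its last pose, push and grip.
It fails at once if the gauge is pressed hard on the nipple or its stand (over 15 N) (contact force between gauge and stand above 15 N).
It fails at once if the nipple is turned (its spot moved more than 4 mm) (distance of spot from where it was at the start of the episode above 0.004 m).
It fails at once if a bystander is moved more than 15 mm (distance of any of pipe_a, pipe_b, pipe_c, tee, wrench, collar_ring, small_bin from where it was at the start of the episode above 0.015 m).
It also fails if it takes over 51 s, if anything falls off the work surface, if the arm or the gripper's body presses on something with over 40 N, if the wrist force passes 120 N, or if a joint passes its speed limit or range.

## Working session

There is one attempt and no reset: what is moved stays moved. The work goes in short steps, each a Python script; the robot and the scene stay as the last script left them, time stands still between calls to the robot, and variables do not carry over. Pictures are saved under pics/ and viewed, at most 10 in all, crops included, and the job is handed in when it is done.

```bash
mkdir -p pics; ls; python3 - <<'E'
from station import *
import cv2,numpy as np
np.set_printoptions(precision=4,suppress=True)
for n in("side","top"):
    im=read_camera(n);cv2.imwrite(f"pics/{n}0.png",cv2.resize(im[:,:,::-1],(800,600),interpolation=cv2.INTER_CUBIC))
    cv2.imwrite(f"pics/{n}raw.png",im[:,:,::-1])
    print(n,camera_info(n))
print(get_time(),get_ee_rot(),get_tcp_pos())
E
```

```text
pics
side {'intrinsics': array([[475.1749,   0.    , 258.3273],
       [  0.    , 475.1749, 189.6693],
       [  0.    ,   0.    ,   1.    ]]), 'T': array([[-0.8017, -0.3672,  0.4716,  1.2968],
       [ 0.5977, -0.4911,  0.6337,  0.9342],
       [-0.0011,  0.79  ,  0.6131,  1.0342],
       [ 0.    ,  0.    ,  0.    ,  1.    ]])}
top {'intrinsics': array([[452.5611,   0.    , 257.1762],
       [  0.    , 452.5611, 197.0873],
       [  0.    ,   0.    ,   1.    ]]), 'T': array([[-0.0007,  0.982 , -0.1891,  0.3017],
       [-1.    ,  0.0004,  0.0058, -0.0069],
       [ 0.0058,  0.1891,  0.9819,  1.4139],
       [ 0.    ,  0.    ,  0.    ,  1.    ]])}
0.1 [-0.0007  0.9894  0.1449 -0.0001] [ 0.1791 -0.5983  0.222 ]
```

View pics/side0.png

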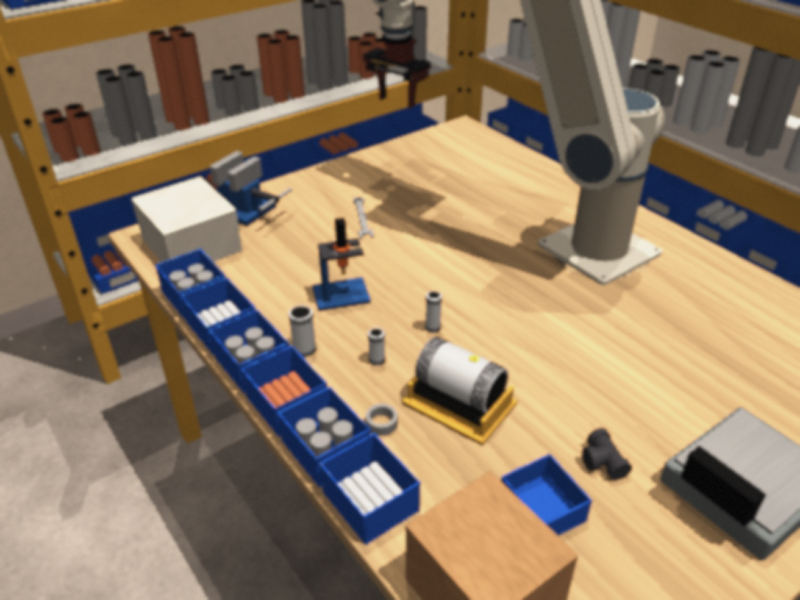

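View pics/top0.png

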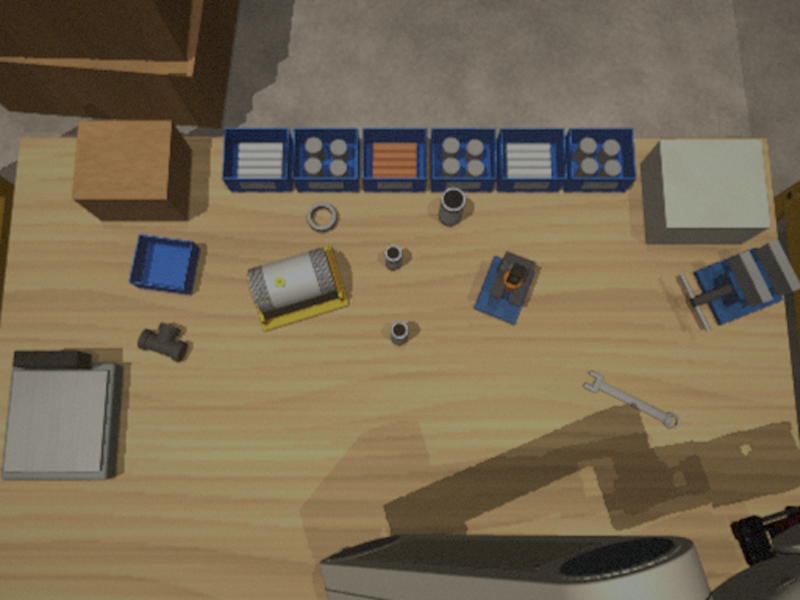

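```bash
python3 - <<'E'
import cv2,numpy as np
t=cv2.imread("pics/topraw.png");s=cv2.imread("pics/sideraw.png")
def c(im,x,y):
    k=cv2.resize(im[y:y+60,x:x+80],(400,300),interpolation=cv2.INTER_CUBIC)
    for i in range(0,80,10):
        cv2.line(k,(i*5,0),(i*5,6 if i%20 else 12),(0,255,0),1)
        if i<60: cv2.line(k,(0,i*5),(6 if i%20 else 12,i*5),(0,255,0),1)
    return cv2.convertScaleAbs(k,alpha=1.4)
cv2.imwrite("pics/m.png",np.vstack([np.hstack([c(t,285,155),c(t,150,154)]),np.hstack([c(s,180,136),c(s,254,215)])]))
E
```

```text
(no output)
```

View pics/m.png

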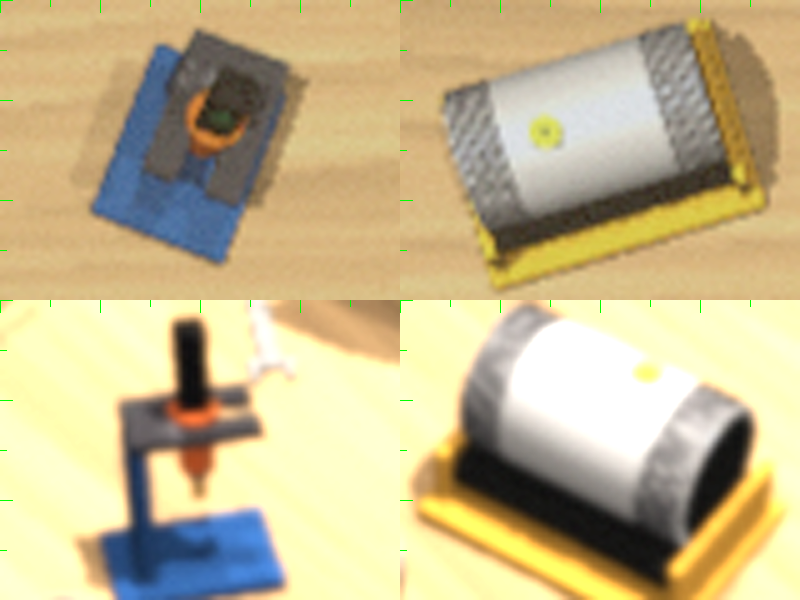

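```bash
cat > h.py <<'E'
from station import *
import numpy as np
from scipy.optimize import least_squares
from scipy.spatial.transform import Rotation as R
np.set_printoptions(precision=4,suppress=True)
CI={n:camera_info(n) for n in("side","top")}
def proj(n,p):
    T=CI[n]["T"];K=CI[n]["intrinsics"];c=(np.asarray(p)-T[:3,3])@T[:3,:3]
    return np.array([K[0,0]*c[0]/-c[2]+K[0,2],K[1,1]*-c[1]/-c[2]+K[1,2]])
def onz(n,uv,z):
    return least_squares(lambda q:proj(n,[q[0],q[1],z])-uv,[.6,0]).x
def W(x,y,yaw,p):
    c,s=np.cos(yaw),np.sin(yaw);return np.array([x+c*p[0]-s*p[1],y+s*p[0]+c*p[1],p[2]])
E
cat > fit.py <<'E'
from h import *
px=lambda ox,oy,X,Y,a,b:np.array([ox+(a-X+.5)/5-.5,oy+(b-Y+.5)/5-.5])
TB=lambda a,b:px(285,155,0,0,a,b);TN=lambda a,b:px(150,154,400,0,a,b)
SB=lambda a,b:px(180,136,0,300,a,b);SN=lambda a,b:px(254,215,400,300,a,b)
# bracket: x,y,yaw,xback,xbase
def fb(q):
    w=lambda *p:W(*q[:3],p)
    return [proj("top",w(-.046,.03,.13))-TB(147,172),proj("top",w(-.046,-.03,.13))-TB(240,203),
     proj("top",w(q[3],.03,.13))-TB(195,30),proj("top",w(q[3],-.03,.13))-TB(288,68),
     proj("top",w(q[4],.045,0))-TB(93,212),proj("top",w(q[4],-.045,0))-TB(223,264),
     proj("side",w(-.046,.03,.13))-SB(262,422),proj("side",w(q[3],.03,.13))-SB(128,432),proj("side",w(q[3],-.03,.13))-SB(122,403)]
r=least_squares(lambda q:np.ravel(fb(q)),[.6,-.2,-.3,.03,-.07],loss="soft_l1");print("bracket",r.x);print(np.array(fb(r.x)))
g=least_squares(lambda q:np.ravel([proj("side",[q[0],q[1],.057])-SB(199,495),proj("side",[q[0],q[1],.2])-SB(188,324),proj("top",[q[0],q[1],.2])-TB(238,87)]),[.6,-.2])
print("gauge",g.x,g.fun, "in bracket",W(0,0,-r.x[2],[*(g.x-r.x[:2]),0]))
# stand
def tang(n,x,y,yaw,ye,sgn):
    C=CI[n]["T"][:3,3];c=W(x,y,yaw,(0,ye,.079));ax=W(0,0,yaw,(0,1,0));d=C-c;d=d-ax*(d@ax);D=np.linalg.norm(d);d/=D
    s=np.cross(ax,d)*sgn;k=.0445/D
    return c+.0445*(k*d+np.sqrt(1-k*k)*s)
def fs(q):
    w=lambda *p:W(*q[:3],p);a=q[3]
    sp=w(-.0445*np.sin(a),.02,.079+.0445*np.cos(a))
    return [proj("top",sp)-TN(545,132),proj("side",sp)-SN(648,373),
     proj("top",w(-.065,.09,0))-TN(495,288),proj("top",w(-.065,-.09,0))-TN(767,207),
     proj("side",w(.065,-.09,0))-SN(418,508),proj("side",w(.065,.09,0))-np.array([309.6,280]),
     proj("top",tang("top",*q[:3],.075,1))-TN(444,92),proj("top",tang("top",*q[:3],-.075,1))-TN(690,22)]
for l in("linear","soft_l1"):
    r=least_squares(lambda q:np.ravel(fs(q)),[.6,.2,.2,.2],loss=l);print("stand",r.x);print(np.array(fs(r.x)))
x,y,yaw,a=r.x;print("spot",W(x,y,yaw,(-.0445*np.sin(a),.02,.079+.0445*np.cos(a))))
print([tang("top",x,y,yaw,.075,s) for s in(1,-1)])
# spot free triangulation
t=least_squares(lambda p:np.r_[proj("top",p)-TN(545,132),proj("side",p)-SN(648,373)],[.6,.2,.12]);print("spot tri",t.x,t.fun)
E
python3 fit.py
```

```text
bracket [ 0.6078 -0.2229 -0.3753  0.0422 -0.0541]
[[-0.4762 -1.0268]
 [ 0.3825  0.2155]
 [ 0.247   0.0428]
 [ 0.9048 -0.2822]
 [-0.1988  0.1194]
 [ 0.3993 -0.0549]
 [ 0.7902  0.9849]
 [ 1.7074  2.9402]
 [-0.2422 -0.9298]]
gauge [ 0.6054 -0.2223] [-0.015   0.8075 -0.037   0.032   0.2901  0.2686] in bracket [-0.0024 -0.0003  0.    ]
stand [0.6125 0.1953 0.3007 0.1006]
[[ 0.6968 -0.4148]
 [-0.0259 -0.4342]
 [ 0.7638  1.4904]
 [ 1.0614  1.1366]
 [ 0.1551  1.0434]
 [-0.7781  4.4293]
 [ 0.7462  0.6417]
 [-0.4085  0.3925]]
stand [0.6138 0.1967 0.2948 0.1376]
[[ 0.3673 -0.3517]
 [ 0.2391 -0.2135]
 [ 0.1732  0.9559]
 [ 0.5567  0.9211]
 [ 0.0846  1.3485]
 [-1.0108  5.0068]
 [ 0.3373  0.0567]
 [-0.7455  0.0833]]
spot [0.6021 0.214  0.1231]
[array([0.6327, 0.2808, 0.0919]), array([0.5505, 0.2558, 0.0689])]
spot tri [0.602  0.2144 0.1223] [ 0.2655 -0.2546  0.3522  0.0458]
```

```bash
cat >> fit.py <<'E'
import cv2
out=[]
q=r.x
for n,(ox,oy) in(("top",(152,152)),("side",(252,212))):
    im=cv2.imread(f"pics/{n}raw.png")[oy:oy+75,ox:ox+80]
    if n=="side": im=cv2.convertScaleAbs(im,alpha=.9)
    k=cv2.resize(im,None,fx=5,fy=5,interpolation=cv2.INTER_CUBIC);k=cv2.resize(k,(400,375))
    P=lambda p:tuple(int(v) for v in ((proj(n,p)-[ox,oy]+.5)*5))
    k2=k.copy()
    L=lambda pts,c:cv2.polylines(k2,[np.array([P(W(*q[:3],p)) for p in pts])],True,c,1)
    L([(-.065,-.09,0),(.065,-.09,0),(.065,.09,0),(-.065,.09,0)],(255,0,0))
    th=np.linspace(0,6.28,40)
    for ye in(-.075,.075):L([(.0445*np.cos(t),ye,.079+.0445*np.sin(t)) for t in th],(0,0,255))
    for s in(1,-1):cv2.line(k2,P(tang(n,*q[:3],.075,s)),P(tang(n,*q[:3],-.075,s)),(0,200,0),1)
    out.append(np.vstack([k,k2])if 0 else k2)
cv2.imwrite("pics/ov.png",cv2.resize(np.hstack(out),(800,375)))
E
python3 fit.py >/dev/null
```

```text
(no output)
```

View pics/ov.png

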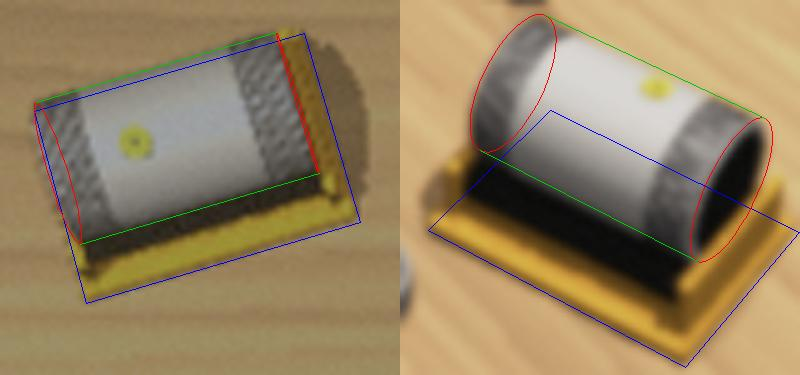

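```bash
sed -i 's/np.array(\[309.6,280\])/np.array([308.6,283.9])/' fit.py; python3 fit.py | sed -n '/stand/,$p'; python3 - <<'E'
from h import *
import cv2
yb=-.3753;q=np.roll((R.from_euler('z',yb)*R.from_euler('x',np.pi)).as_quat(),1)
g=np.array([.6054,-.2223])
move_pose([*g,.28],q); print(get_time(),get_joint_pos(),get_tcp_pos())
movel([*g,.146],v=.1)
print(get_time(),get_tcp_pos(),get_ft_force())
a=read_camera("side");b=read_camera("top")
command_gripper(0.0)
print(get_time(),get_tcp_pos(),get_ft_force(),get_ft_torque(),get_grip_width()*88,get_finger_force())
c=read_camera("side")
cr=lambda im,x,y:cv2.resize(im[y:y+60,x:x+80,::-1],(400,300),interpolation=cv2.INTER_CUBIC)
cv2.imwrite("pics/g.png",np.hstack([cr(a,180,130),cr(c,180,130)]))
E
```

```text
stand [0.6141 0.1964 0.2888 0.1466]
[[ 0.4839 -0.3503]
 [ 0.1585 -0.2609]
 [ 0.1026  0.7382]
 [ 0.5763  1.0299]
 [-0.0457  1.1705]
 [-0.3769  1.1464]
 [ 0.4835 -0.201 ]
 [-0.525   0.1081]]
stand [0.6141 0.1966 0.2891 0.1484]
[[ 0.4196 -0.3454]
 [ 0.2055 -0.2232]
 [ 0.0448  0.7246]
 [ 0.5131  0.9975]
 [-0.0213  1.2317]
 [-0.3311  1.2014]
 [ 0.4097 -0.2131]
 [-0.6032  0.0796]]
spot [0.6021 0.2139 0.123 ]
[array([0.6336, 0.2806, 0.0919]), array([0.5512, 0.2561, 0.0689])]
spot tri [0.602  0.2144 0.1223] [ 0.2655 -0.2546  0.3522  0.0458]
2.1583 [-0.3715  0.3968  1.5313 -0.0002  1.2136  1.5754] [ 0.6051 -0.223   0.2799]
3.65 [ 0.6059 -0.2225  0.1467] [-0.061  -0.5397 -0.2199]
4.775 [ 0.6054 -0.2222  0.146 ] [ 0.6876  0.7388 -0.405 ] [0.2034 0.027  0.0425] 21.54667781348023 29.99934822320938
```

View pics/g.png

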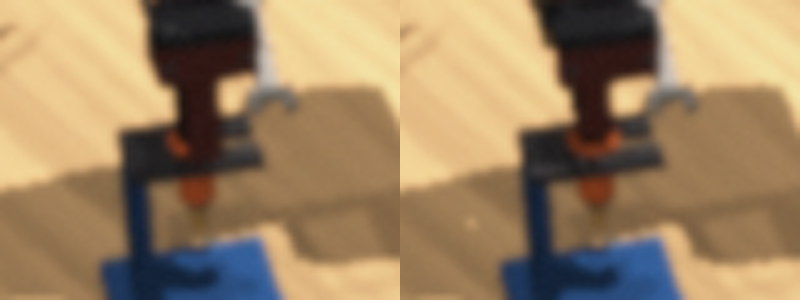

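The fingers hold the handle (21.5 mm) with next to no side force. Sliding out now.

```bash
python3 - <<'E'
from h import *
import cv2
yb=-.3753;g=np.array([.6054,-.2223]);u=np.array([np.cos(yb),np.sin(yb)])
movel([*g,.1475],v=.03);print(get_ft_force())
m=g-.085*u
movel([*m,.1475],v=.08);print(get_time(),get_ft_force(),get_tcp_pos(),get_grip_width()*88,get_finger_force())
wait(.3)
movel([*m,.27],v=.15)
yaw,a=.289,.146
Rt=R.from_euler('z',yaw)*R.from_euler('y',-a)*R.from_euler('x',np.pi)
q=np.roll(Rt.as_quat(),1);n=-Rt.as_matrix()[:,2]
sp=np.array([.6021,.2141,.1228])
move_pose(sp+n*(.089+.03),q)
wait(.3)
print(get_time(),n,get_tcp_pos()-(sp+n*.119),get_ft_force(),get_ft_torque())
s=read_camera("side");t=read_camera("top")
cv2.imwrite("pics/s2.png",s[:,:,::-1]);cv2.imwrite("pics/t2.png",t[:,:,::-1])
cr=lambda im,x,y:cv2.resize(im[y:y+80,x:x+80,::-1],(400,400),interpolation=cv2.INTER_CUBIC)
cv2.imwrite("pics/p.png",np.hstack([cr(s,254,175),cr(t,150,144)]))
for p in(sp,sp+n*.03):print(p,proj("side",p),proj("top",p))
E
```

```text
[-0.0033 -0.5568 -1.9609]
6.2833 [ 0.4443  0.0705 -1.7509] [ 0.5269 -0.1914  0.1476] 21.916545328003615 29.998923540115356
9.35 [-0.1394 -0.0415  0.9894] [ 0.0003 -0.0007  0.0001] [ 0.0898  0.6288 -1.7241] [0.0055 0.114  0.0502]
[0.6021 0.2141 0.1228] [303.459  229.0711] [178.9554 179.6788]
[0.5979 0.2129 0.1525] [304.9067 220.3672] [177.6419 178.7495]
```

View pics/p.png

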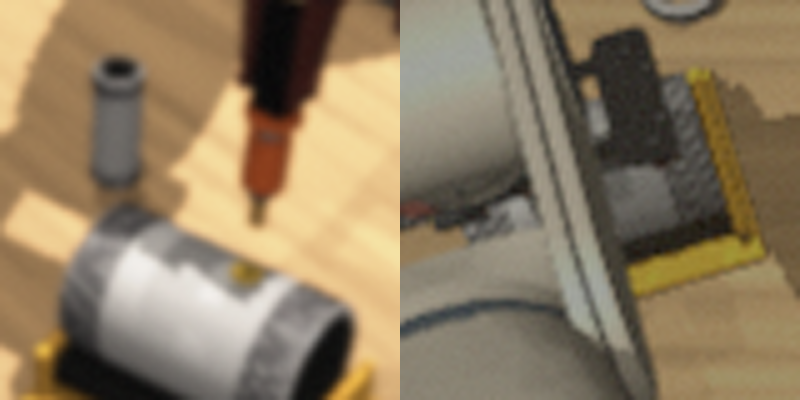

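Side view: the tip (raw 305,219) and collar match the predicted pen axis to about 1 px, and the spot is at (303,229) as predicted. Pressing along the normal.

```bash
cat > p.py <<'E'
from h import *
yaw,a=.289,.146
Rt=R.from_euler('z',yaw)*R.from_euler('y',-a)*R.from_euler('x',np.pi);n=-Rt.as_matrix()[:,2]
sp=np.array([.6021,.2141,.1228])
def F():
    v=[]
    for _ in range(10): v.append(get_ft_force());wait(.02)
    return np.mean(v,0)
E
python3 - <<'E'
from p import *
movel(sp+n*(.089+.008),v=.05);wait(.3)
f0=F();hit=movel(sp+n*(.089-.006),v=.012,until_force=1.5)
h=(get_tcp_pos()-sp)@n-.089
wait(.2);print(get_time(),hit,"h",h,f0,(F()-f0)@n)
E
```

```text
11.5667 True h -0.0034351750732627 [-0.2083  0.0993 -1.6728] 1.612801412717611
```

```bash
python3 - <<'E'
from p import *
import cv2
f0=np.array([-.2083,.0993,-1.6728]);p=get_tcp_pos()
p=sp+n*((p-sp)@n)
for d in(.0015,.0028):
    movel(p-n*d,v=.01);wait(.3);f=F()-f0
    print(get_time(),(get_tcp_pos()-sp)@n-.089,f@n,f,get_finger_force(),get_tcp_pos()-sp-n*((get_tcp_pos()-sp)@n))
s=read_camera("side")
cv2.imwrite("pics/f.png",cv2.resize(s[175:255,254:334,::-1],(480,480),interpolation=cv2.INTER_CUBIC))
E
```

```text
12.525 -0.005330514956686017 2.663291389450394 [-2.2548 -0.7144  2.3442] 29.999503791332245 [-0.0004 -0.0001 -0.0001]
13.275 -0.006451001408045026 3.0727455487154764 [-1.6717 -0.6769  2.8418] 29.999602138996124 [0.0001 0.     0.    ]
```

View pics/f.png

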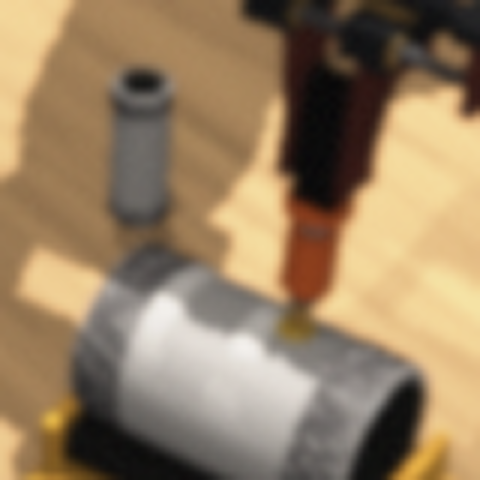

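```bash
python3 - <<'E'
from p import *
wait(.3);f=F()-np.array([-.2083,.0993,-1.6728]);print(get_time(),f@n,np.abs(get_qvel()).max())
print(job_done())
E
```

```text
13.7917 3.3918833439241705 0.0015736112023037724
the job is handed in; nothing more can be done
None
```

The job is handed in, and I have not seen the verdict. The gauge slid out through the front of its fork and is still held steady in the gripper, its tip on the yellow spot. It presses with about 3.1 to 3.4 N (about 5 to 6 mm of the 10 mm travel) and is square to the surface to within a few degrees by the camera fit. The clock read about 13.8 s when I handed in.

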